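# Hold a heat sink flush on a tilted circuit board

### The arm

A 6-joint arm with a two-finger parallel gripper is mounted at the origin on the work surface. World frame = base frame: x ahead of the robot, y to its left, z up, the work surface at z = 0. Lengths are in m, angles in rad, forces in N, time in s.
With the tool pointing down it reaches from about 0.35 to 0.875 m from the base axis. Payload 15.5 kg.
Tool frame: the origin (TCP) lies on the centre line of the jaws, within the pads' length; the fingertips stand 19 mm ahead of it and the grasp point (between the pads) is the TCP (bot.tip_reach is the distance from the TCP to the fingertips, in m); z points along the fingers, y is the line along which they close (so a half turn about z gives the same grasp; the last joint's range is limited). The gripper opens to 85 mm and grips with 20 to 120 N. Pads are 22 mm wide; open, the fingers measure 114 mm over their backs; the gripper's body (76 mm by 85 mm) begins 54 mm behind the grasp point. The pads swing forward as they close: fully open they stand 13 mm farther back than shut.
Start: joints at [1.141, 0.494, 1.345, -0, 1.302, -0.096], TCP at [0.205, 0.59, 0.25] pointing down, gripper open.
Joint ranges: [-2.91, 2.91], [-0.82, 2.16], [0.22, 2.67], [-1.22, 4.37], [0.12, 2.79], [-3.08, 3.08]. Speed limits (rad/s): [1.89, 1.89, 2.57, 3.01, 3.01, 3.01].

### API

Orientations are given as a unit quaternion [x, y, z, w].
In Python, from rig import bot gives the robot as it stands.
- The arm moves only by the shell command python3 -m inch 'ROWS' [OPENING]. ROWS is JSON, a list that holds one entry, the list of rows, each a list of 6 numbers: the shift along the tool's x, y, z in cm, then the turn, a rotation vector about the tool's x, y, z in degrees. A call has 1 to 8 rows; each row is the pose to reach, as a shift and turn from the pose commanded when the call began, along the tool's axes at that moment; what a row does not reach only later rows make up. A row lasts 1/12 s, in which the tool goes at most 41.7 mm and 7.16 degrees, less where a joint would pass 70% of its speed; a pose out of reach is approached as far as the arm can. A call with a gripper value outside its range is refused whole. OPENING is the opening, from 0 (shut) to 1 (fully open), set as the call begins (- or left out, the last holds). The fingers move at their own pace and stop on an object; the grip force is fixed at half the most. Time passes only in rows, so rows that repeat a pose let the fingers close. It gives the time, the measured TCP pose, the force, the opening and the grip force at its end, in the units of the state.
- bot.observe(): the state, without advancing time (a new reading comes with each control period).
- bot.read_camera(name): name is "side" or "top"; returns a dict with "img" (384x512x3 uint8, red, green, blue), "K" (3x3 intrinsics, pixels), "rvec" (rotation vector, rad) and "tvec" (3), from world to camera coordinates, as OpenCV has them. Camera axes: x right, y down, z forward; pixel columns grow to the right and rows downward; lengths in m; the calibration is good to about 2 mm. A picture is of the moment at which its call begins. There is no depth.
- bot.finish_job(): hands the job in; it is judged then, once.
The state is a dict: "time": time; "q": joint angles; "qvel": joint speeds; "effort": joint torques, N m; "tcp_pos": TCP position; "eef_rot": TCP orientation; "wrist_force": force on the tool from outside, world axes, zero at the start; "moment": the same for the moment, N m; "grip_width": finger opening in m; "grip_force": force on a finger pad.
Only numpy, scipy, OpenCV 4.12 (cv2) and the standard library are available. Lean on these libraries where they do the work, as an engineer would, in place of code of your own. Each camera call takes 0.05 s, during which the arm holds its last target. There are 200 camera calls.

### The job

The right-hand hinge pin of the tilting work holder has only been started: push it fully home, until its head seats against the fork. Then take the large finned heat sink and, tilting it by feel to match the slope, press its self-adhesive underside flush on the square metal module of the sloping circuit board, centred, with the fins running up and down the slope; do not shift the cradle's tilt or disturb the other things. Finish while still gripping the sink and holding it there with a steady push of about 10 N; do not let go.

Things in the scene. Friction and masses are not known exactly. Their poses are not given: they have to be found in the camera images.
- holder: tilting work holder, fixed. Steel base 175 (x) x 196 (y) x 12 mm; origin at the centre of its underside, x away from the robot at yaw 0, y left, z up. Hinge axis along y at x = -60, z = 50 mm. At the right (-y) two upright cheeks, 28 wide, up to z = 64, at y = -80 to -66 and -50 to -40 mm, fork round the cradle's 14 mm lug; at the left two like cheeks and a tightened clamp lever.
- fork_mouth (a point): on the holder: centre of the 11 mm hole's mouth in the outer (right-hand) face of the right fork cheek, 50 mm above the bench; axes as holder, so the pin goes in along +y. Free space outside it.
- pin_head (a point): centre of the flat outer face of the pin's head; y points along the shank, into the fork. Loose, 40 g: head 20 mm diameter, 7 thick; shank 10 mm diameter, 46 long, tapered tip. It starts through the near cheek into the lug (in line), head standing 17 to 22 mm off the fork. It slides easily, may catch lightly at the far cheek, then stops hard; seated, its outer face is 7 mm outside fork_mouth.
- cradle (a joint): tilt of the cradle about the hinge axis, rad: 0 = level, growing as its far edge rises; 0.22 to 0.48 at the start. Cradle: aluminium plate 148 mm long (22 to 170 mm from the axis) x 130 wide x 10 with the board clipped on top. Locked by stiff friction (4 N m); it does not move under the push asked for.
- cradle_edge (a point): middle of the top of the cradle's far, raised edge, 170 mm from the hinge axis
- module (a point): white circuit board 110 (x) x 100 (y) mm on the cradle. Origin: centre of the flat top of its module, a bare metal square 36 x 36 mm standing 5 mm above the board; x up the slope, away from the robot; y level, to the left; z straight out of the face. Beside the module (y) nothing rises above the module's top; parts up to 7 mm tall lie only beyond 40 mm up or down the slope.
- sink_center (a point): centre, half-way up, of the large heat sink, loose on the bench, underside down: aluminium, 60 (x, along the fins) x 50 (y, across the fins) x 45 mm (z), 100 to 160 g; z towards the fins' tops. Base 6 mm thick, fins 39 mm tall on it; the two outer fins are flat side faces 50 mm apart to grip across y. A half turn about z makes no difference.
- sink_base (a point): centre of the large heat sink's flat underside, 22.5 mm below sink_center; axes as sink_center
- fan: bystander: black square axial fan lying flat, 80 x 80 x 25 mm, origin at the centre of its underside
- roundsink: bystander: small round aluminium heat sink, 42 mm diameter, 23 mm tall, origin at the centre of its underside
- shell: bystander: black moulded bowl-shaped shell, 190 mm diameter, 55 mm tall, open side up, origin at the centre of its underside
There are look-alikes about, which are no part of the job. What is shaped like the part that bears sink_center but black or pink is not meant.

How it is judged:
By the outcome, as a careful person would: the job done as asked, in the order asked, and still so for the second after the job is handed in, while the arm keeps its last pose, push and grip.
It also fails if it takes over 70 s, if anything falls off the work surface, if the arm or the gripper's body presses on something with over 40 N, if the wrist force passes 120 N, or if a joint passes its speed limit or range.

## Working session

There is one attempt and no reset: what is moved stays moved. The work goes in short steps, Python scripts to look and compute and a shell command to move; the robot and the scene stay as the last step left them, time stands still between calls to the robot, and variables do not carry over. Pictures are saved under pics/ and viewed, at most 10 in all, crops included, and the job is handed in when it is done.

```bash
ls; mkdir -p pics; python3 - <<'E'
from rig import bot
import cv2
for n in("side","top"):
    r=bot.read_camera(n); cv2.imwrite(f"pics/{n}0.png",cv2.resize(r["img"][:,:,::-1],(800,600),interpolation=cv2.INTER_CUBIC)); print(n,r["K"],cv2.Rodrigues(r["rvec"])[0],r["tvec"], -cv2.Rodrigues(r["rvec"])[0].T@r["tvec"].ravel())
print(bot.observe())
E
```

```text
pics
side [[419.60962194   0.         249.4422951 ]
 [  0.         419.60962194 197.63777974]
 [  0.           0.           1.        ]] [[ 0.98033509 -0.19732693  0.00227899]
 [-0.11130193 -0.56241904 -0.81932698]
 [ 0.16295703  0.80296133 -0.57332199]] [-0.62223646  0.10412185  1.05945977] [ 0.44894279 -0.91492913  0.69413949]
top [[445.35955732   0.         253.12151421]
 [  0.         445.35955732 193.95345404]
 [  0.           0.           1.        ]] [[-0.02566328 -0.99948069 -0.01948684]
 [-0.9914033   0.02794802 -0.12782176]
 [ 0.1283      0.01603899 -0.9916057 ]] [-0.02267055  0.62210721  1.0819368 ] [ 0.47736485 -0.05739862  1.15193176]
{'time': 0.1, 'q': array([ 1.14050138e+00,  4.94128667e-01,  1.34608488e+00, -4.42995732e-05,
        1.30251182e+00, -9.55085706e-02]), 'qvel': array([ 8.87951472e-05,  4.48145328e-04, -2.85706238e-04, -7.66382493e-04,
       -4.00005006e-04, -5.27062704e-04]), 'effort': array([ 2.81787170e-04, -8.83580661e+01, -3.84561539e+01, -1.83777825e-04,
        5.16754633e-03, -1.05673575e-05]), 'tcp_pos': array([0.20523669, 0.59000582, 0.24974981]), 'eef_rot': array([ 1.66606716e-01,  9.86023266e-01, -5.52446988e-04, -1.26566713e-04]), 'wrist_force': array([-0.59359677,  0.63932157, -0.2263844 ]), 'moment': array([-0.02751595,  0.02569775,  0.02752296]), 'grip_force': 0.0, 'grip_width': 0.08521503922856079}
```

View pics/side0.png

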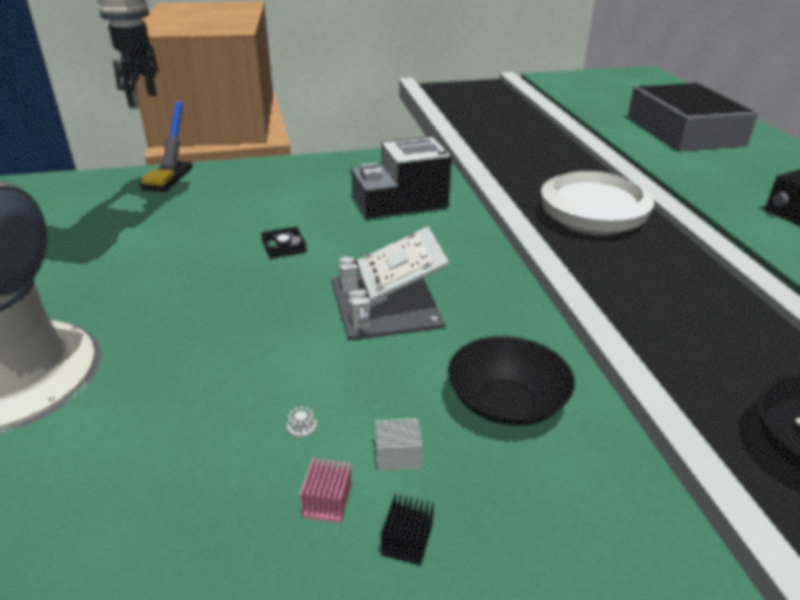

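View pics/top0.png

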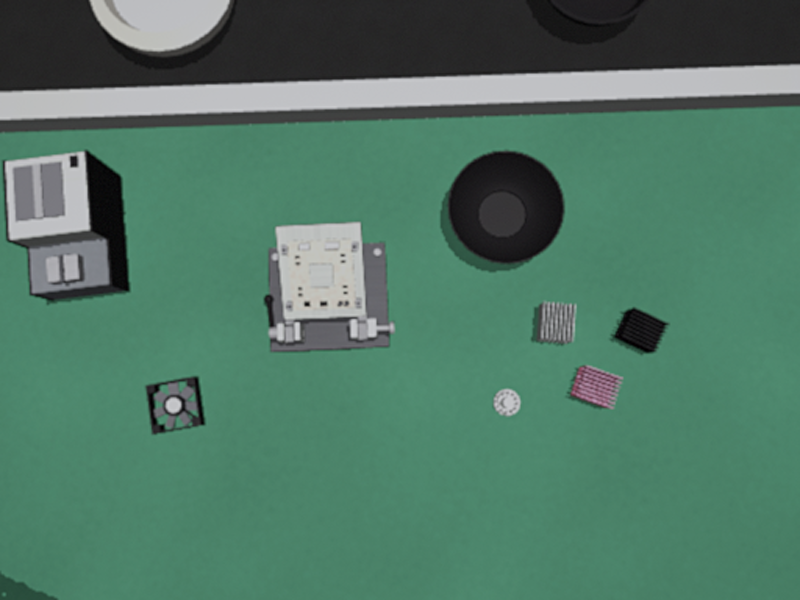

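The side view shows the holder at (390,290), the silver sink at (398,445), and pink and black decoys. The top view shows the module at (320,275), the pin head at (391,328) and the sink at (557,323). Next I'll take one enlarged mosaic.

```bash
cat > h.py <<'E'
from rig import bot
import cv2, numpy as np
from scipy.spatial.transform import Rotation as R
def cam(n):
    r=bot.read_camera(n); return r["img"],r["K"],cv2.Rodrigues(r["rvec"])[0],np.array(r["tvec"]).ravel()
def ray(c,p):
    _,K,Rm,t=c; d=Rm.T@np.linalg.solve(K,[p[0],p[1],1]); return -Rm.T@t,d
def onz(c,p,z):
    o,d=ray(c,p); return o+d*(z-o[2])/d[2]
def tri(c1,p1,c2,p2):
    o1,d1=ray(c1,p1);o2,d2=ray(c2,p2)
    s=np.linalg.lstsq(np.c_[d1,-d2],o2-o1,rcond=None)[0]
    a,b=o1+d1*s[0],o2+d2*s[1]; return (a+b)/2,np.linalg.norm(a-b)*1e3
def proj(c,X):
    _,K,Rm,t=c; v=K@(Rm@np.array(X)+t); return v[:2]/v[2]
def crop(c,x,y,w,h,s):
    return cv2.resize(c[0][y:y+h,x:x+w,::-1],None,fx=s,fy=s,interpolation=cv2.INTER_CUBIC)
E
python3 - <<'E'
from h import *
s,t=cam("side"),cam("top")
a=np.hstack([crop(t,165,137,100,100,4),crop(s,203,137,100,100,4)])
b=np.hstack([crop(t,330,180,100,50,4),crop(s,215,255,100,50,4)])
cv2.imwrite("pics/m1.png",np.vstack([a,b]))
E
```

```text
(no output)
```

View pics/m1.png

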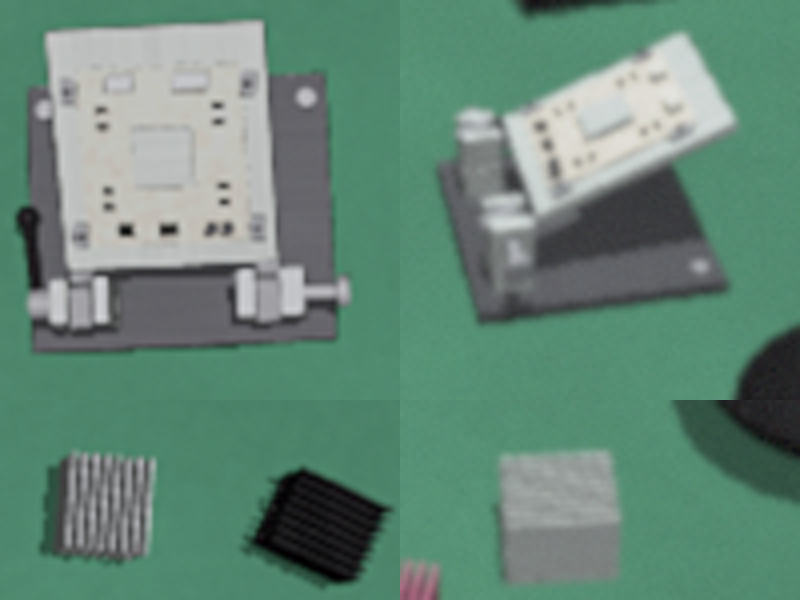

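The mosaic shows the base corners, the board, the module (about 162,157 top, 606,117 side), the pin head (343,291 top) and the sink, whose fins run roughly along world x. Next I'll compute poses.

```bash
python3 - <<'E'
from h import *
s,t=cam("side"),cam("top"); np.set_printoptions(precision=4,suppress=True)
T=lambda u,v:((u+.5)/4-.5+165,(v+.5)/4-.5+137)
S=lambda u,v:((u-400+.5)/4-.5+203,(v+.5)/4-.5+137)
T2=lambda u,v:((u+.5)/4-.5+330,(v-400+.5)/4-.5+180)
S2=lambda u,v:((u-400+.5)/4-.5+215,(v-400+.5)/4-.5+255)
print("base top view");[print(onz(t,T(*p),.012)) for p in [(326,73),(338,340),(34,352),(28,90)]]
print("base side");[print(onz(s,S(*p),.012)) for p in [(728,288),(480,320)]]
print("plate FL FR NL NR");P=[tri(t,T(*a),s,S(*b)) for a,b in [((47,33),(683,33)),((263,22),(738,125)),((68,270),(505,115)),((275,263),(540,213))]];[print(*p) for p in P]
P=[p[0] for p in P]
for a,b in((0,2),(1,3)):
    d=P[a]-P[b];print("tilt",np.arctan2(d[2],np.hypot(*d[:2])),"yaw",np.arctan2(d[1],d[0]))
d=P[0]-P[1];print("width",np.linalg.norm(d),"yaw",np.arctan2(-d[0],d[1]))
print("module",*tri(t,T(162,157),s,S(606,117)))
print("pinhead z.05",onz(t,T(346,291),.05),onz(t,T(340,291),.05))
print("sink top view");q=[onz(t,T2(*p),.045) for p in [(70,455),(155,460),(150,556),(63,552)]];[print(p) for p in q];print(np.mean(q,0))
print("sink side z.045");q=[onz(s,S2(*p),.045) for p in [(500,455),(609,452),(619,524),(504,526)]];[print(p) for p in q];print(np.mean(q,0))
E
```

```text
base top view
[ 0.7282 -0.0233  0.012 ]
[ 0.5537 -0.0269  0.012 ]
[0.5513 0.1684 0.012 ]
[0.7227 0.1719 0.012 ]
base side
[ 0.7269 -0.0296  0.012 ]
[ 0.5554 -0.0321  0.012 ]
plate FL FR NL NR
[0.7336 0.1389 0.1197] 0.28938115961025795
[0.7383 0.0102 0.1166] 1.8687306660388052
[0.599  0.1363 0.0671] 3.0926141906705538
[0.6013 0.009  0.0642] 5.359631897190708
tilt 0.372165689020084 yaw 0.018890834781707673
tilt 0.3653695414768234 yaw 0.008446749658146088
width 0.12877469790012763 yaw 0.03605180876487037
module [0.6621 0.0743 0.0944] 1.370029533734351
pinhead z.05 [ 0.5815 -0.0336  0.05  ] [ 0.5816 -0.0299  0.05  ]
sink top view
[ 0.6154 -0.2742  0.045 ]
[ 0.6108 -0.3268  0.045 ]
[ 0.551  -0.3202  0.045 ]
[ 0.555  -0.2667  0.045 ]
[ 0.5831 -0.2969  0.045 ]
sink side z.045
[ 0.5596 -0.2646  0.045 ]
[ 0.6182 -0.274   0.045 ]
[ 0.6112 -0.3262  0.045 ]
[ 0.5524 -0.3159  0.045 ]
[ 0.5853 -0.2952  0.045 ]
```

```bash
cat >> h.py <<'E'
def down(yaw,tilt=0):  # tool down, tool y along yawed +y; tilt = slope angle
    return R.from_euler('z',yaw)*R.from_euler('y',-tilt)*R.from_matrix(np.diag([-1.,1,-1]))
def go(p,rot):
    o=bot.observe(); r0=R.from_quat(o["eef_rot"])
    d=r0.inv().apply(np.array(p)-o["tcp_pos"])*100
    w=(r0.inv()*rot).as_rotvec(degrees=True)
    print("row",np.round(d,2),np.round(w,2),"rows",max(np.linalg.norm(d)/4.17,np.linalg.norm(w)/7.16))
def st():
    o=bot.observe(); np.set_printoptions(precision=4,suppress=True)
    print(o["time"],o["tcp_pos"],o["wrist_force"],o["moment"],o["grip_width"],o["grip_force"],R.from_quat(o["eef_rot"]).as_matrix().T.round(4).tolist())
E
python3 - <<'E'
from h import *
print(bot.tip_reach)
go([.581,-.085,.25],down(.017)); st()
E
```

```text
0.019
row [-5.767e+01 -5.143e+01  3.000e-02] [-2.000e-02 -1.000e-02 -2.016e+01] rows 18.529984443015135
0.3 [0.2053 0.5902 0.2501] [0.0951 0.0074 0.3841] [0.0474 0.0166 0.0531] 0.08560492195293057 0.0 [[-0.9445, 0.3286, 0.0001], [0.3286, 0.9445, -0.0004], [-0.0002, -0.0003, -1.0]]
```

```bash
python3 -m inch '[[[-57.7,-51.4,0,0,0,-20.2],[-57.7,-51.4,0,0,0,-20.2],[-57.7,-51.4,0,0,0,-20.2],[-57.7,-51.4,0,0,0,-20.2],[-57.7,-51.4,0,0,0,-20.2],[-57.7,-51.4,0,0,0,-20.2],[-57.7,-51.4,0,0,0,-20.2],[-57.7,-51.4,0,0,0,-20.2]]]' 0; python3 - <<'E'
from h import *
go([.581,-.085,.25],down(.017)); st()
E
```

```text
time: 0.97
tcp_pos: [0.366, 0.3013, 0.2505]
eef_rot: [-0.009, 1.0, 0.0, 0.0]
wrist_force: [1.4, 0.4, -0.3]
grip_width: -0.0003
grip_force: 0.0
row [-20.8  -39.01   0.04] [0.01 0.02 0.06] rows 10.601069585314674
0.9667 [0.366  0.3013 0.2505] [ 1.3603  0.3803 -0.2905] [ 0.0909 -0.0283  0.0271] -0.0003421787053042122 0.0 [[-0.9998, -0.018, -0.0004], [-0.018, 0.9998, 0.0002], [0.0004, 0.0002, -1.0]]
```

```bash
python3 -m inch '[[[-20.8,-39,0,0,0,0],[-20.8,-39,0,0,0,0],[-20.8,-39,0,0,0,0],[-20.8,-39,0,0,0,0],[-20.8,-39,0,0,0,0],[-20.8,-39,0,0,0,0],[-20.8,-39,0,0,0,0],[-20.8,-39,0,0,0,0]]]' ; python3 - <<'E'
from h import *
go([.581,-.085,.06],down(.017))
E
```

```text
time: 1.63
tcp_pos: [0.5282, 0.0096, 0.2504]
eef_rot: [-0.009, 1.0, 0.0, 0.0]
wrist_force: [0.8, 1.1, 0.5]
grip_width: -0.0
grip_force: 0.0
row [-5.1  -9.56 19.04] [0.   0.02 0.03] rows 5.25426521016473
```

```bash
python3 -m inch '[[[-5.1,-9.5,0,0,0,0],[-5.1,-9.5,0,0,0,0],[-5.1,-9.5,0,0,0,0],[-5.1,-9.5,19,0,0,0],[-5.1,-9.5,19,0,0,0],[-5.1,-9.5,19,0,0,0],[-5.1,-9.5,19,0,0,0],[-5.1,-9.5,19,0,0,0]]]' ; python3 - <<'E'
from h import *
s,t=cam("side"),cam("top")
for c in(s,t):print(proj(c,[.581,-.033,.05]))
a=np.hstack([crop(t,205,180,80,80,5),crop(s,190,160,80,80,5)])
cv2.imwrite("pics/m2.png",a);st()
E
```

```text
time: 2.3
tcp_pos: [0.5784, -0.082, 0.0563]
eef_rot: [-0.009, 1.0, 0.001, -0.002]
wrist_force: [-0.2, 0.7, -0.9]
grip_width: 0.0001
grip_force: 0.0
[231.86484139 204.14738426]
[250.87839523 209.56743928]
2.4 [ 0.5779 -0.0818  0.0567] [-1.081   0.3248 -0.2333] [ 0.0141  0.0256 -0.0204] 0.00027671417633123445 0.0 [[-0.9998, -0.0177, 0.0066], [-0.0177, 0.9998, 0.0018], [-0.0066, 0.0016, -1.0]]
```

View pics/m2.png

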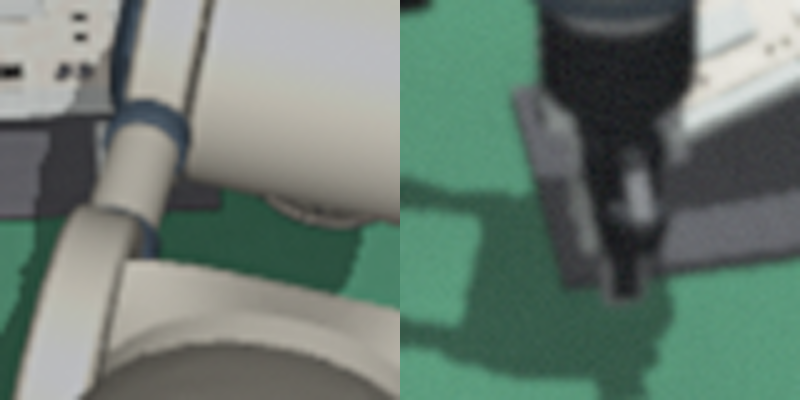

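The gripper stands just outside the fork, in line with the pin, with its fingertips at crop (625,295). Next is a push along +y.

```bash
python3 -m inch '[[[-0.2,1,0,0,0,0],[-0.2,2,0,0,0,0],[-0.2,2.6,0,0,0,0],[-0.2,3,0,0,0,0],[-0.2,3.3,0,0,0,0],[-0.2,3.6,0,0,0,0],[-0.2,3.9,0,0,0,0],[-0.2,4.2,0,0,0,0]]]'
```

```text
time: 3.07
tcp_pos: [0.5825, -0.0412, 0.0612]
eef_rot: [-0.009, 1.0, -0.001, 0.001]
wrist_force: [-0.2, -17.5, 10.9]
grip_width: -0.0005
grip_force: 8.5
```

```bash
python3 -m inch '[[[0,0.1,0,0,0,0],[0,0.2,0,0,0,0],[0,0.3,0,0,0,0],[0,0.4,0,0,0,0],[0,0.4,0,0,0,0],[0,0.4,0,0,0,0]]]'
```

```text
time: 3.57
tcp_pos: [0.5818, -0.0367, 0.0608]
eef_rot: [-0.009, 1.0, -0.0, 0.001]
wrist_force: [-0.1, 0.6, 0.6]
grip_width: -0.0
grip_force: 0.1
```

```bash
python3 -m inch '[[[0,0.1,0,0,0,0],[0,0.2,0,0,0,0],[0,0.3,0,0,0,0],[0,0.3,0,0,0,0],[0,0.3,0,0,0,0]]]'; python3 - <<'E'
from h import *
s=cam("side");cv2.imwrite("pics/m3.png",crop(s,190,140,90,90,6));st()
E
```

```text
time: 3.98
tcp_pos: [0.5813, -0.0331, 0.0602]
eef_rot: [-0.009, 1.0, 0.0, -0.0]
wrist_force: [-0.1, 1.3, -0.4]
grip_width: 0.0002
grip_force: 0.0
4.0333 [ 0.5813 -0.0331  0.0602] [ 0.0992 -0.6031  0.4825] [-0.0052  0.0027  0.0172] -0.000119242467149955 0.0 [[-0.9998, -0.018, 0.0002], [-0.018, 0.9998, 0.0], [-0.0002, 0.0, -1.0]]
```

View pics/m3.png

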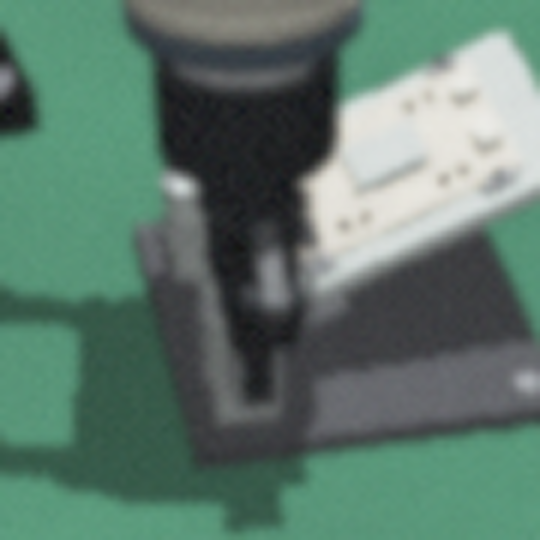

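The fingertips at crop (260,390) sit in front of the fork. I'll keep pushing until the hard stop.

```bash
python3 -m inch '[[[0,0.1,0,0,0,0],[0,0.2,0,0,0,0],[0,0.3,0,0,0,0],[0,0.4,0,0,0,0],[0,0.4,0,0,0,0],[0,0.4,0,0,0,0]]]'
```

```text
time: 4.53
tcp_pos: [0.5813, -0.0292, 0.0603]
eef_rot: [-0.009, 1.0, -0.0, -0.0]
wrist_force: [-0.8, -0.0, 0.3]
grip_width: 0.0004
grip_force: 0.0
```

```bash
python3 -m inch '[[[0,0.05,0,0,0,0],[0,0.1,0,0,0,0],[0,0.15,0,0,0,0],[0,0.2,0,0,0,0],[0,0.2,0,0,0,0],[0,0.2,0,0,0,0]]]'
```

```text
time: 5.03
tcp_pos: [0.5814, -0.0277, 0.0603]
eef_rot: [-0.009, 1.0, -0.0, 0.0]
wrist_force: [-0.4, -4.6, -0.1]
grip_width: -0.0002
grip_force: 2.6
```

```bash
python3 -m inch '[[[0,0.1,0,0,0,0],[0,0.2,0,0,0,0],[0,0.2,0,0,0,0],[0,0.2,0,0,0,0]]]'
```

```text
time: 5.37
tcp_pos: [0.5814, -0.0272, 0.0604]
eef_rot: [-0.009, 1.0, -0.001, 0.0]
wrist_force: [-1.8, -22.1, -0.8]
grip_width: -0.0001
grip_force: 10.8
```

```bash
python3 -m inch '[[[0,0.05,0,0,0,0],[0,0.1,0,0,0,0],[0,0.1,0,0,0,0],[0,0.1,0,0,0,0]]]'
```

```text
time: 5.7
tcp_pos: [0.5814, -0.027, 0.0604]
eef_rot: [-0.009, 1.0, -0.002, 0.0]
wrist_force: [-2.8, -29.9, -0.2]
grip_width: 0.0
grip_force: 15.0
```

```bash
python3 -m inch '[[[0,-1.5,0,0,0,0],[0,-3.5,0,0,0,0],[0,-3.5,0,0,0,0],[0,-8,-4,0,0,0],[0,-12,-8,0,0,0],[0,-16,-10,0,0,0],[0,-20,-12,0,0,0],[0,-24,-12,0,0,0]]]' 1; python3 - <<'E'
from h import *
s,t=cam("side"),cam("top")
cv2.imwrite("pics/m4.png",np.hstack([crop(t,165,137,100,100,4),crop(s,203,137,100,100,4)]));st()
for p in [(449,207),(563,207),(506,152),(506,262)]: print(onz(t,np.array(p)*.64,.055))
go([.5845,-.296,.16],down(-.118))
E
```

```text
time: 6.37
tcp_pos: [0.5856, -0.2322, 0.1746]
eef_rot: [-0.009, 1.0, -0.001, 0.001]
wrist_force: [1.0, -0.4, 0.1]
grip_width: 0.0854
grip_force: 0.0
6.4667 [ 0.5861 -0.2367  0.1741] [ 0.9061  0.6388 -0.0684] [ 0.0012  0.0033 -0.0398] 0.08523777403891059 0.0 [[-0.9999, -0.0139, -0.0046], [-0.0139, 0.9999, -0.0035], [0.0046, -0.0035, -1.0]]
[ 0.7733 -0.1301  0.055 ]
[ 0.7676 -0.3134  0.055 ]
[ 0.8624 -0.2261  0.055 ]
[ 0.6804 -0.2178  0.055 ]
row [ 0.25 -5.92  1.43] [-0.19  0.28  7.56] rows 1.462040300038444
```

View pics/m4.png

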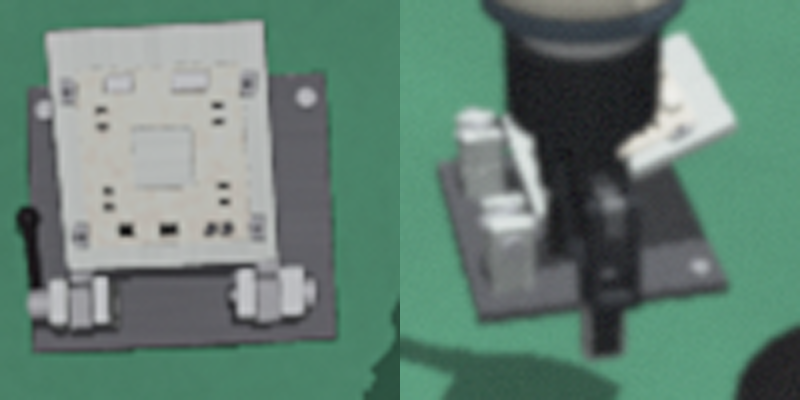

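The pin head (310,291) now sits tight on the cheek and its tip shows past the far cheek (233,294), so it is seated. The cradle has not moved. Next is the sink grasp.

```bash
python3 -m inch '[[[0.2,-4,0,-0.2,0.3,5],[0.2,-5.9,1,-0.2,0.3,7.6],[0.2,-5.9,1,-0.2,0.3,7.6],[0.2,-5.9,4,-0.2,0.3,7.6],[0.2,-5.9,7,-0.2,0.3,7.6],[0.2,-5.9,9,-0.2,0.3,7.6],[0.2,-5.9,9,-0.2,0.3,7.6]]]' 1; python3 - <<'E'
from h import *
st();go([.5845,-.296,.03],down(-.118))
s,t=cam("side"),cam("top")
cv2.imwrite("pics/m5.png",np.hstack([crop(t,315,160,100,100,4),crop(s,205,225,100,100,4)]))
E
```

```text
time: 7.05
tcp_pos: [0.5817, -0.2881, 0.0771]
eef_rot: [0.057, 0.998, 0.004, -0.006]
wrist_force: [-0.2, 0.1, -1.0]
grip_width: 0.0856
grip_force: 0.0
7.05 [ 0.5817 -0.2881  0.0771] [-0.1717  0.1321 -0.9858] [-0.0034  0.0237  0.0013] 0.08559131676988196 0.0 [[-0.9934, 0.1142, 0.012], [0.1142, 0.9934, 0.0064], [-0.0112, 0.0077, -0.9999]]
row [-0.42 -0.78  4.7 ] [ 0.37 -0.69  0.2 ] rows 1.1476302590954792
```

View pics/m5.png

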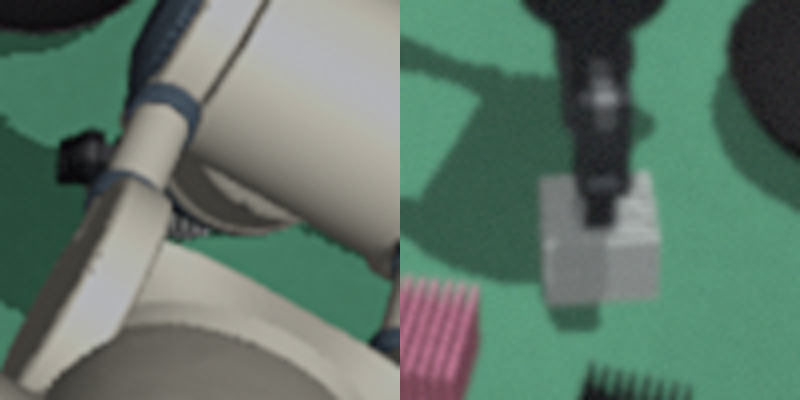

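The sink's top face in the side view spans crop (540..660,175..240) and the finger is centred on it. I'll settle, then descend.

```bash
python3 -m inch '[[[0,0,0,0,0,0],[0,0,0,0,0,0],[0,0,0,0,0,0]]]' >/dev/null; python3 - <<'E'
from h import *
st();go([.5845,-.296,.03],down(-.118))
E
```

```text
7.4 [ 0.5846 -0.2905  0.0831] [ 0.3938 -0.2556  0.4834] [-0.0538  0.0145 -0.0073] 0.08555929012109738 0.0 [[-0.9934, 0.1145, 0.0035], [0.1145, 0.9934, 0.0022], [-0.0032, 0.0026, -1.0]]
row [-0.07 -0.56  5.31] [ 0.13 -0.2   0.19] rows 1.280397435905304
```

```bash
python3 -m inch '[[[0,-0.5,0.5,0.1,-0.2,0],[0,-0.5,2,0.1,-0.2,0],[0,-0.5,3.5,0.1,-0.2,0],[0,-0.5,4.5,0.1,-0.2,0],[0,-0.5,5.3,0.1,-0.2,0],[0,-0.5,5.3,0.1,-0.2,0],[0,-0.5,5.3,0.1,-0.2,0],[0,-0.5,5.3,0.1,-0.2,0]]]';python3 -m inch '[[[0,0,0,0,0,0],[0,0,0,0,0,0],[0,0,0,0,0,0],[0,0,0,0,0,0],[0,0,0,0,0,0],[0,0,0,0,0,0],[0,0,0,0,0,0],[0,0,0,0,0,0]]]' 0
```

```text
time: 8.07
tcp_pos: [0.5835, -0.2953, 0.0293]
eef_rot: [0.057, 0.998, 0.001, -0.001]
wrist_force: [0.3, 0.2, -0.0]
grip_width: 0.0855
grip_force: 0.0
time: 8.73
tcp_pos: [0.5834, -0.2952, 0.0294]
eef_rot: [0.057, 0.998, 0.0, -0.001]
wrist_force: [-0.8, 0.3, 6.7]
grip_width: 0.0491
grip_force: 62.9
```

```bash
python3 -m inch '[[[0,0,-1,0,0,0],[0,0,-4,0,0,0],[0,0,-8,0,0,0],[0,0,-12,0,0,0],[0,0,-16,0,0,0],[0,0,-20,0,0,0],[0,0,-20,0,0,0],[0,0,-20,0,0,0]]]';python3 - <<'E'
from h import *
st()
r=down(.017,.368); n=-r.apply([0,0,1]); print(n)
go(np.array([.6621,.0743,.0944])+n*.0894,r)
E
```

```text
time: 9.4
tcp_pos: [0.5844, -0.2958, 0.2319]
eef_rot: [0.057, 0.998, -0.001, 0.001]
wrist_force: [0.3, -0.6, -2.8]
grip_width: 0.0487
grip_force: 62.7
9.4 [ 0.5844 -0.2958  0.2319] [ 0.2663 -0.5627 -2.7563] [-0.0301  0.0406 -0.0375] 0.0486944380980025 62.74000525474548 [[-0.9934, 0.1146, -0.0028], [0.1146, 0.9934, -0.0008], [0.0027, -0.0012, -1.0]]
[-0.3597 -0.0061  0.933 ]
row [-0.28 37.24  5.38] [ -1.45 -20.9   -7.46] rows 9.023786508518162
```

```bash
python3 -m inch '[[[0,4,0,0,-5,-2],[0,8,0,0,-10,-4],[-0.3,12,0,-1,-15,-6],[-0.3,16,0,-1.5,-21,-7.5],[-0.3,20,0,-1.5,-21,-7.5],[-0.3,24,0,-1.5,-21,-7.5],[-0.3,28,0,-1.5,-21,-7.5],[-0.3,32,0,-1.5,-21,-7.5]]]';python3 -m inch '[[[0,2,0,0,0,0],[0,4.5,0,0,0,0],[0,5,0,0,0,0],[0,5,0,0,0,0],[0,5,0,0,0,0],[0,5,0,0,0,0]]]';python3 - <<'E'
from h import *
st()
r=down(.017,.368); n=-r.apply([0,0,1])
go(np.array([.6621,.0743,.0944])+n*.0894,r)
E
```

```text
time: 10.07
tcp_pos: [0.622, 0.024, 0.228]
eef_rot: [-0.008, 0.984, 0.003, 0.181]
wrist_force: [1.5, -0.1, -2.0]
grip_width: 0.0492
grip_force: 62.8
time: 10.57
tcp_pos: [0.622, 0.0712, 0.2287]
eef_rot: [-0.008, 0.983, 0.003, 0.181]
wrist_force: [-0.1, -0.1, -0.8]
grip_width: 0.0492
grip_force: 62.9
10.5667 [0.622  0.0712 0.2287] [-0.0601 -0.1335 -0.7551] [-0.0732  0.2945  0.0606] 0.04921079141501141 62.896220684051514 [[-0.9342, -0.0148, -0.3564], [-0.0171, 0.9998, 0.0033], [0.3563, 0.0092, -0.9343]]
row [1.07 0.22 5.05] [ 0.18 -0.21 -0.06] rows 1.2378240840783232
```

```bash
python3 -m inch '[[[1.1,0.2,2,0.2,-0.2,0],[1.1,0.2,4,0.2,-0.2,0],[1.1,0.2,6,0.2,-0.2,0],[1.1,0.2,7.5,0.2,-0.2,0],[1.1,0.2,8,0.2,-0.2,0],[1.1,0.2,8,0.2,-0.2,0],[1.1,0.2,8,0.2,-0.2,0],[1.1,0.2,8,0.2,-0.2,0]]]';python3 - <<'E'
from h import *
st()
r=down(.017,.368); n=-r.apply([0,0,1])
go(np.array([.6621,.0743,.0944])+n*.0294,r)
s,t=cam("side"),cam("top")
cv2.imwrite("pics/m6.png",np.hstack([crop(t,165,110,80,120,5),crop(s,215,110,80,120,5)]))
E
```

```text
time: 11.23
tcp_pos: [0.6407, 0.0744, 0.1516]
eef_rot: [-0.008, 0.983, 0.002, 0.184]
wrist_force: [1.0, 1.1, -1.5]
grip_width: 0.0492
grip_force: 62.9
11.2333 [0.6407 0.0744 0.1516] [ 0.9999  1.1272 -1.4521] [ 0.0299  0.2235 -0.0205] 0.04919070687887343 62.92295694351196 [[-0.9322, -0.0149, -0.3616], [-0.016, 0.9999, 0.0002], [0.3616, 0.006, -0.9323]]
row [ 0.07 -0.05  3.17] [-0.01  0.11 -0.06] rows 0.759758091234153
```

View pics/m6.png

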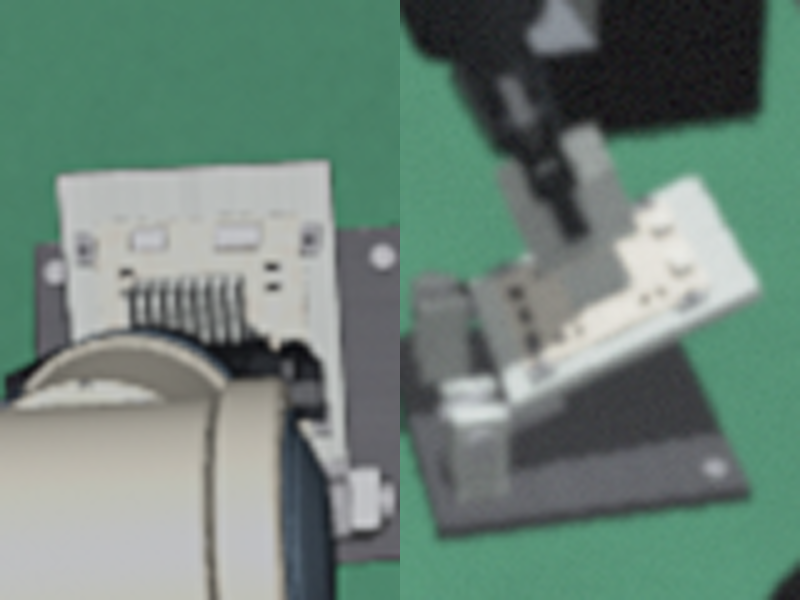

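The sink hovers parallel over the module. In the side crop its top corners are about (500,172) and (597,127); in the top crop the fins' far ends span (130..243,280). I'll compute its offset in the hand.

```bash
python3 - <<'E'
from h import *
s,t=cam("side"),cam("top"); o=bot.observe(); p=o["tcp_pos"];M=R.from_quat(o["eef_rot"]).as_matrix()
def plane(c,px,ax,val):
    q,d=ray(c,px); n=M[:,ax]; k=(val-n@(q-p))/(n@d); return M.T@(q+k*d-p)*1e3
T=lambda u,v:((u+.5)/5-.5+165,(v+.5)/5-.5+110)
S=lambda u,v:((u-400+.5)/5-.5+215,(v+.5)/5-.5+110)
np.set_printoptions(precision=2,suppress=True)
print("side face corners in tool mm",[plane(s,S(*a),1,-.025) for a in[(498,172),(597,125),(632,205)]])
print("top far ends",[plane(t,T(*a),2,-.0156) for a in[(130,284),(243,278)]])
m=M.T@(np.array([.6621,.0743,.0944])-p)*1e3; print("module in tool",m)
# module corners by top view (first mosaic), on plane of the module
T1=lambda u,v:((u+.5)/4-.5+165,(v+.5)/4-.5+137)
print([plane(t,T1(*a),2,m[2]/1e3) for a in[(132,128),(191,127),(193,185),(134,187)]])
E
```

```text
side face corners in tool mm [array([ 23.87, -25.  , -41.88]), array([-33.07, -25.  , -42.92]), array([-33.54, -25.  ,  10.12])]
top far ends [array([-36.77,  20.66, -15.6 ]), array([-37.16, -29.8 , -15.6 ])]
module in tool [ 0.67 -0.85 60.94]
[array([-17.2 ,  15.96,  60.94]), array([-16.18, -19.5 ,  60.94]), array([ 19.46, -18.28,  60.94]), array([19.07, 17.51, 60.94])]
```

```bash
python3 - <<'E'
from h import *
s,t=cam("side"),cam("top"); o=bot.observe(); p=o["tcp_pos"];M=R.from_quat(o["eef_rot"]).as_matrix()
print("expected box corners, side crop px / top crop px")
for x in(-30,30):
  for y in(-25,25):
    for z in(-15.6,29.4):
      X=p+M@np.array([x,y,z])/1e3; a=proj(s,X);b=proj(t,X)
      print(x,y,z,((a-[215,110]+.5)*5+[400,0]).round(),((b-[165,110]+.5)*5).round())
X=p+M@np.array([0,0,19])/1e3;print("tip",((proj(s,X)-[215,110]+.5)*5+[400,0]).round())
X=np.array([.6621,.0743,.0944]);print("module",((proj(s,X)-[215,110]+.5)*5+[400,0]).round())
im=crop(s,215,110,70,75,11); cv2.imwrite("pics/m7.png",cv2.resize(im,(560,600)))
E
```

```text
expected box corners, side crop px / top crop px
-30 -25 -15.6 [610. 170.] [234. 295.]
-30 -25 29.4 [638. 237.] [243. 277.]
-30 25 -15.6 [589. 129.] [122. 300.]
-30 25 29.4 [617. 194.] [136. 282.]
30 -25 -15.6 [506. 217.] [243. 426.]
30 -25 29.4 [537. 283.] [252. 403.]
30 25 -15.6 [489. 174.] [133. 431.]
30 25 29.4 [519. 238.] [146. 407.]
tip [571. 223.]
module [597. 282.]
```

View pics/m7.png

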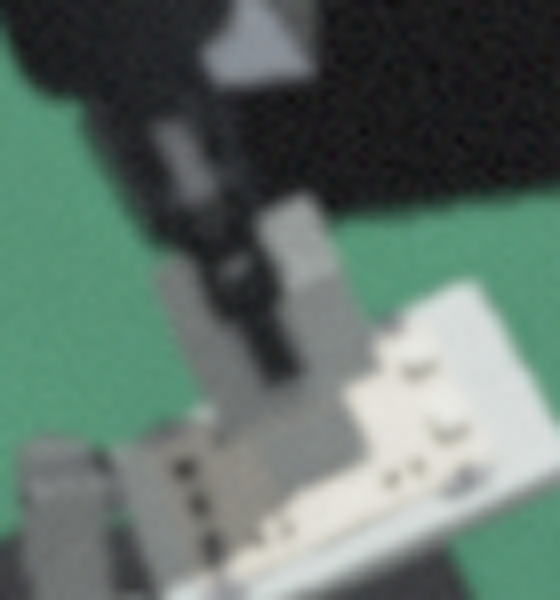

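The upper corners (155,268) and (312,193) belong to the sink's far top edge. They sit within about 3 mm of expected, suggesting the sink is 1–3 mm up-slope in the hand. I'll check with pixel profiles from the top view.

```bash
python3 - <<'E'
from h import *
t=cam("top");g=np.mean([cam("top")[0].mean(2) for _ in range(4)],0).round().astype(int)
np.set_printoptions(linewidth=250)
print("cols 186..218");print(np.c_[range(160,176),g[160:176,186:219]])
s=np.mean([cam("side")[0].astype(float) for _ in range(4)],0)
print("side G-R, rows130..172 x cols 230..265 ")
print(np.c_[range(128,172,2),s.mean(2).round().astype(int)[128:172:2,230:266]])
E
```

```text
cols 186..218
[[160 191 190 190 190 182 175 183 179 176 178 180 179 183 190 191 190 190 190 190 190 190 183 169 168 167 168 169 169 167 168 179 190 191]
 [161 190 190 190 191 191 191 190 189 187 188 190 190 190 190 190 190 190 190 189 189 190 191 191 190 190 190 191 190 188 189 191 191 190]
 [162 189 189 189 190 192 191 191 190 188 188 189 189 189 189 189 190 190 190 189 189 189 190 191 192 191 190 191 190 188 190 191 178 149]
 [163 190 189 179 160 156 168 189 190 189 188 189 189 190 190 190 191 191 191 190 189 189 189 190 191 191 190 190 189 189 190 191 169  99]
 [164 191 190 166 101  86 127 178 189 189 189 190 191 191 191 190 191 192 191 187 181 180 181 182 178 174 175 172 179 190 189 190 184 166]
 [165 191 190 172 141 152 153 166 180 173 169 176 173 172 178 168 165 174 167 168 172 160 164 175 161 159 172 147 158 191 191 190 192 193]
 [166 190 190 185 183 188 166 157 176 149 147 170 146 149 170 135 140 165 132 148 173 136 149 175 144 155 175 123 145 192 192 191 185 165]
 [167 190 190 185 173 161 130 131 158 122 137 164 119 138 166 112 135 163 109 133 160 107 131 158 108 135 156  93
[... 3801 characters left out ...]
19 115 114 117 117 118 120 122 124 128 130 133 133 134 134 134 146 178 211 222 225 225 225 225]
 [164 118 117 113 110 108 108 112 120 129 133 130 121 110 115 121 126 127 130 130 131 131 132 132 134 134 133 132 132 135 146 176 209 221 224 224 225]
 [166 136 131 130 127 128 128 127 125 125 127 131 132 128 132 134 137 135 133 132 131 132 133 133 131 133 132 133 131 135 145 165 195 217 223 224 222]
 [168 127 134 133 134 134 128 108  83  75  99 124 134 137 138 138 137 136 136 134 130 130 131 131 132 130 132 137 148 166 184 202 214 217 211 207 209]
 [170 122 131 133 134 134 133 126 114 111 114 121 131 135 137 138 138 139 139 136 132 128 132 142 152 167 185 204 214 220 222 225 224 213 187 190 214]]
```

```bash
python3 -m inch '[[[0.3,-0.1,0.5,0,0,0],[0.3,-0.1,1,0,0,0],[0.3,-0.1,1.5,0,0,0],[0.3,-0.1,2,0,0,0],[0.3,-0.1,2.2,0,0,0],[0.3,-0.1,2.4,0,0,0],[0.3,-0.1,2.4,0,0,0],[0.3,-0.1,2.4,0,0,0]]]';python3 - <<'E'
from h import *
st()
E
python3 -m inch '[[[0,0,0.1,0,0,0],[0,0,0.2,0,0,0],[0,0,0.3,0,0,0],[0,0,0.4,0,0,0],[0,0,0.4,0,0,0],[0,0,0.4,0,0,0]]]';python3 - <<'E'
from h import *
st()
E
```

```text
time: 12.65
tcp_pos: [0.6464, 0.0739, 0.1271]
eef_rot: [-0.008, 0.983, 0.002, 0.183]
wrist_force: [-1.3, 0.7, -1.6]
grip_width: 0.0491
grip_force: 62.9
12.65 [0.6464 0.0739 0.1271] [-1.3313  0.7095 -1.6202] [-0.0107  0.2091 -0.0064] 0.04913432050137951 62.92340397834778 [[-0.9326, -0.0153, -0.3605], [-0.0165, 0.9999, 0.0002], [0.3605, 0.0062, -0.9328]]
time: 13.15
tcp_pos: [0.6478, 0.0739, 0.1234]
eef_rot: [-0.008, 0.983, 0.002, 0.183]
wrist_force: [0.1, -0.1, -1.2]
grip_width: 0.0493
grip_force: 62.9
13.15 [0.6478 0.0739 0.1234] [ 0.0723 -0.1422 -1.1732] [-0.0152  0.2956  0.0103] 0.049319654675197784 62.92371869087219 [[-0.9326, -0.0154, -0.3605], [-0.0166, 0.9999, 0.0002], [0.3605, 0.0062, -0.9328]]
```

```bash
python3 -m inch '[[[0,0,0.1,0,0,0],[0,0,0.2,0,0,0],[0,0,0.2,0,0,0],[0,0,0.2,0,0,0]]]' | grep -E "tcp|force";python3 -m inch '[[[0,0,0.05,0,0,0],[0,0,0.1,0,0,0],[0,0,0.1,0,0,0],[0,0,0.1,0,0,0]]]'| grep -E "tcp|force"; python3 - <<'E'
from h import *
st()
E
```

```text
tcp_pos: [0.6483, 0.0739, 0.1223]
wrist_force: [-11.0, -0.9, 16.2]
grip_force: 65.5
tcp_pos: [0.6486, 0.0739, 0.1218]
wrist_force: [-15.4, -1.8, 23.2]
grip_force: 66.6
13.8167 [0.6486 0.0739 0.1218] [-15.3519  -1.8129  23.1704] [-0.1183  0.7983 -0.0664] 0.04953427549644879 66.61341905593872 [[-0.9323, -0.0155, -0.3614], [-0.0167, 0.9999, 0.0001], [0.3613, 0.0061, -0.9324]]
```

Contact has been found. Next I'll scan the tilt by feel, pivoting about the sink's base and watching the moment.

```bash
cat > o.py <<'E'
from h import *
o=bot.observe();M=R.from_quat(o["eef_rot"]).as_matrix();b=np.array([-.1,0,-1.3])
f=M.T@(o["wrist_force"]-b);m=M.T@(o["moment"]-[-.01,.25,0])
print("t %.2f"%o["time"],"tilt %.2f deg"%np.degrees(np.arcsin(M[0,2])),"ftool",f.round(1),"mtool",m.round(3),"roll %.2f"%np.degrees(M[2,1]), o["tcp_pos"].round(4),"w %.4f"%o["grip_width"])
E
python3 -m inch '[[[0,0,-0.1,0,0,0],[0,0,-0.1,0,0,0],[0,0,-0.1,0,0,0]]]' >/dev/null; python3 o.py
python3 -m inch '[[[-0.05,0,0,0,1,0],[-0.05,0,0,0,1,0],[-0.05,0,0,0,1,0]]]' >/dev/null; python3 o.py
python3 -m inch '[[[-0.05,0,0,0,1,0],[-0.05,0,0,0,1,0],[-0.05,0,0,0,1,0]]]' >/dev/null; python3 o.py
```

```text
t 14.07 tilt 21.16 deg ftool [  2.1   0.2 -13.3] mtool [0.029 0.113 0.038] roll 0.01 [0.6486 0.0739 0.1219] w 0.0490
t 14.32 tilt 20.15 deg ftool [  3.1  -0.3 -20.2] mtool [0.077 0.374 0.044] roll 0.01 [0.649  0.074  0.1224] w 0.0495
t 14.57 tilt 19.16 deg ftool [  5.   -1.5 -25.9] mtool [0.107 0.468 0.   ] roll 0.01 [0.6493 0.074  0.1228] w 0.0489
```

```bash
python3 -m inch '[[[0.05,0,0,0,-1,0],[0.1,0,0,0,-2,0],[0.1,0,0,0,-2,0],[0.1,0,0,0,-2,0]]]' >/dev/null; python3 o.py
python3 -m inch '[[[0.05,0,0,0,-1,0],[0.05,0,0,0,-1,0],[0.05,0,0,0,-1,0]]]' >/dev/null; python3 o.py
python3 -m inch '[[[0.05,0,0,0,-1,0],[0.05,0,0,0,-1,0],[0.05,0,0,0,-1,0]]]' >/dev/null; python3 o.py
```

```text
t 14.90 tilt 21.15 deg ftool [  1.6   0.5 -11.6] mtool [-0.053  0.178 -0.004] roll 0.01 [0.6484 0.074  0.1219] w 0.0494
t 15.15 tilt 22.19 deg ftool [-0.4 -0.3 -9. ] mtool [-0.042  0.05   0.031] roll 0.01 [0.6484 0.074  0.1218] w 0.0492
t 15.40 tilt 23.21 deg ftool [ -0.6  -0.2 -12.3] mtool [-0.001  0.119  0.016] roll 0.01 [0.648  0.0739 0.1218] w 0.0491
```

```bash
python3 -m inch '[[[0.05,0,0,0,-1,0],[0.05,0,0,0,-1,0],[0.05,0,0,0,-1,0]]]' >/dev/null; python3 o.py
python3 -m inch '[[[0.05,0,0,0,-1,0],[0.05,0,0,0,-1,0],[0.05,0,0,0,-1,0]]]' >/dev/null; python3 o.py
python3 -m inch '[[[-0.05,0,0,0,1,0],[-0.1,0,0,0,2,0],[-0.1,0,0,0,2,0],[-0.1,0,0,0,2,0]]]' >/dev/null; python3 o.py
python3 -m inch '[[[-0.04,0,0,0,0.7,0],[-0.04,0,0,0,0.7,0],[-0.04,0,0,0,0.7,0]]]' >/dev/null; python3 o.py
```

```text
t 15.65 tilt 24.22 deg ftool [ -1.2  -0.2 -17.1] mtool [ 0.074  0.195 -0.006] roll 0.01 [0.6475 0.0739 0.1218] w 0.0490
t 15.90 tilt 25.24 deg ftool [ -0.    0.4 -22.7] mtool [0.195 0.281 0.025] roll 0.01 [0.6471 0.0739 0.1218] w 0.0494
t 16.23 tilt 23.23 deg ftool [ -1.3  -0.4 -13.2] mtool [ 0.106 -0.072 -0.016] roll 0.01 [0.6483 0.074  0.1219] w 0.0493
t 16.48 tilt 22.54 deg ftool [ -1.8  -0.6 -11.4] mtool [ 0.051 -0.22   0.006] roll 0.01 [0.6487 0.0739 0.1219] w 0.0493
```

```bash
python3 -m inch '[[[-0.05,0,0,0,1,0],[-0.05,0,0,0,1,0],[-0.05,0,0,0,1,0]]]' >/dev/null; python3 o.py
python3 -m inch '[[[-0.05,0,0,0,1,0],[-0.05,0,0,0,1,0],[-0.05,0,0,0,1,0]]]' >/dev/null; python3 o.py
python3 -m inch '[[[0.05,0,0,0,-1,0],[0.05,0,0,0,-1,0],[0.05,0,0,0,-1,0]]]' >/dev/null; python3 o.py
python3 -m inch '[[[0.03,0,0,0,-0.5,0],[0.03,0,0,0,-0.5,0],[0.03,0,0,0,-0.5,0]]]' >/dev/null; python3 o.py
```

```text
t 16.73 tilt 21.48 deg ftool [  0.6  -0.6 -10.7] mtool [-0.034 -0.096  0.049] roll 0.01 [0.6487 0.074  0.1219] w 0.0495
t 16.98 tilt 20.48 deg ftool [  2.7  -0.8 -16.5] mtool [0.041 0.086 0.031] roll 0.01 [0.6489 0.074  0.1222] w 0.0494
t 17.23 tilt 21.48 deg ftool [  1.3   0.5 -10.5] mtool [-0.053 -0.035  0.033] roll 0.01 [0.6484 0.0739 0.1218] w 0.0492
t 17.48 tilt 21.98 deg ftool [-0.3 -0.4 -9.1] mtool [-0.059  0.043  0.009] roll 0.01 [0.6483 0.074  0.1217] w 0.0496
```

Normal force is lowest, and tangential force near zero, at about 22°, so the faces match there. Next is a centring check.

```bash
python3 - <<'E'
from h import *
im=np.mean([cam("top")[0].astype(float) for _ in range(4)],0);g=im.mean(2).round().astype(int)
np.set_printoptions(linewidth=250)
print("cols 190..222");print(np.c_[range(158,174),g[158:174,190:223]])
s,t=cam("side"),cam("top");o=bot.observe();p=o["tcp_pos"];M=R.from_quat(o["eef_rot"]).as_matrix()
for x,y,z in[(-30,25,29.4),(-30,-25,29.4),(0,0,29.4),(-30,-25,23.4),(30,-25,29.4),(-30,-25,-15.6)]:
  X=p+M@np.array([x,y,z])/1e3; print((x,y,z),"top",proj(t,X).round(1),"side",proj(s,X).round(1),X.round(4))
cv2.imwrite("pics/m8.png",np.hstack([crop(t,178,145,60,60,6.6),crop(s,220,115,60,60,6.6)]))
E
```

```text
cols 190..222
[[158 172 163 194 196 195 195 194 182 173 190 191 191 190 190 191 192 191 184 177 186 184 179 179 180 180 180 176 179 191 191 191 191 191]
 [159 183 173 179 179 179 180 177 168 172 190 191 191 190 190 190 192 191 177 153 156 153 147 147 148 148 149 164 185 191 191 190 189 188]
 [160 191 177 150 148 160 178 179 175 181 191 191 191 191 191 190 191 191 184 170 169 168 169 170 170 168 169 179 191 192 191 190 190 188]
 [161 193 185 170 169 176 189 191 191 191 191 191 191 191 191 190 190 191 192 192 192 191 192 193 192 190 190 192 192 191 186 182 191 191]
 [162 193 192 191 191 190 190 191 191 191 191 191 191 192 192 191 190 191 192 192 192 192 192 192 191 190 191 193 179 149 134 145 183 192]
 [163 151 161 181 191 190 190 191 191 191 191 191 192 192 192 191 190 190 188 183 184 184 183 180 176 177 186 192 170 104  78 121 175 191]
 [164  73 116 170 186 179 178 177 171 176 173 174 181 173 171 173 167 174 178 161 162 169 159 169 169 153 173 193 186 168 164 172 186 192]
 [165 154 165 183 176 154 167 160 143 164 152 154 175 145 146 164 137 156 173 138 150 165 134 161 165 127 160 193
[... 895 characters left out ...]
04 130 108 104 130 107 102 124  97 111 135  94 112 141  99 126 152  99 134 184 193 192 193 192 190 189]
 [173 184 166 154 119 104 136 123 106 134 116 106 136 119 105 129 107 108 135 107 106 138 107 116 140  97 107 157 184 194 195 192 190 189]]
(-30, 25, 29.4) top [193.9 165. ] side [260.5 157.2] [0.6867 0.0996 0.1056]
(-30, -25, 29.4) top [214.7 164. ] side [264.8 166. ] [0.6875 0.0496 0.1056]
(0, 0, 29.4) top [205.2 176.8] side [252.9 166. ] [0.6593 0.0742 0.0944]
(-30, -25, 23.4) top [214.5 164.5] side [264.1 164.3] [0.6853 0.0496 0.1112]
(30, -25, 29.4) top [216.4 188.4] side [245.  175.2] [0.6319 0.0487 0.0831]
(-30, -25, -15.6) top [213.  167.7] side [259.1 153.2] [0.6707 0.0493 0.1473]
```

View pics/m8.png

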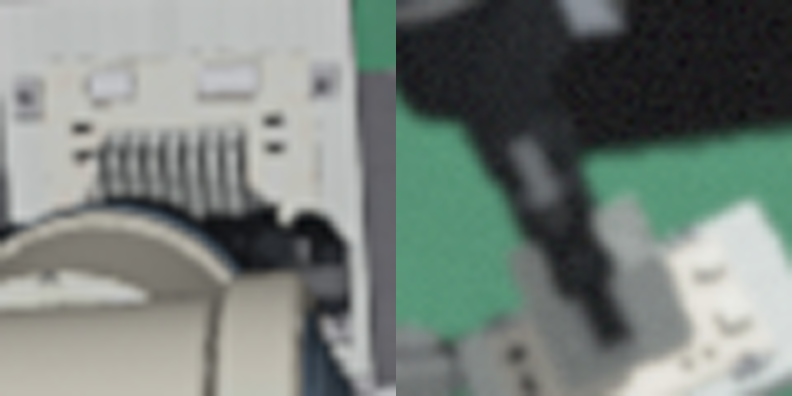

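The picture shows the sink flat on the module: the base's far edge is at crop (100..245,130) in the top view, its centre within about 1 mm of the module's. I'll let it settle and average the force.

```bash
for i in 1 2 3; do python3 -m inch '[[[0,0,0,0,0,0],[0,0,0,0,0,0]]]' >/dev/null; python3 o.py; done; python3 -m inch '[[[0,0,0.01,0,0,0],[0,0,0.01,0,0,0]]]' >/dev/null; python3 o.py;python3 -m inch '[[[0,0,0,0,0,0],[0,0,0,0,0,0]]]' >/dev/null; python3 o.py
```

```text
t 17.95 tilt 21.97 deg ftool [ 0.7 -0.2 -9.6] mtool [-0.029  0.076  0.03 ] roll 0.01 [0.6483 0.074  0.1217] w 0.0490
t 18.12 tilt 21.97 deg ftool [ 0.8  1.1 -9.5] mtool [-0.089  0.049  0.064] roll 0.01 [0.6483 0.0739 0.1217] w 0.0495
t 18.28 tilt 21.98 deg ftool [  0.2  -0.1 -10.1] mtool [-0.102  0.073  0.014] roll 0.01 [0.6483 0.074  0.1217] w 0.0491
t 18.45 tilt 21.98 deg ftool [ -0.7   0.2 -11.2] mtool [-0.049  0.123 -0.058] roll 0.01 [0.6483 0.0739 0.1216] w 0.0497
t 18.62 tilt 21.98 deg ftool [  1.2  -0.4 -11.9] mtool [-0.041  0.135  0.003] roll 0.01 [0.6483 0.074  0.1217] w 0.0493
```

```bash
python3 -c "
from rig import bot
print(bot.finish_job())"
```

```text
the job is handed in; nothing more can be done
None
```

I pushed the hinge pin fully home, and the heat sink is pressed on the module, centred to within about 1–2 mm by the camera. It is tilted to match at about 22°, still gripped and held with about 11 N; the job was handed in at about 19 s.

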